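# Close the treat tin with its nested lids, then hold up the outer lid

## Task

First clear the broken dog biscuit off the blue lid into the green scrap bowl. Then carry the nested pair of lids together by the orange knob, seat them fully and level on the open metal treat tin, let go of the knob, and lift only the blue outer lid by its square white collar, leaving the white inner lid seated in the tin. Finish holding the blue lid still and roughly level in the gripper, about 12 cm above where it sat on the tin, so that a fresh label can be stuck on it; leave the bottle, pill organiser, jar and carton standing around where they are.

Things in the scene. Friction and masses are not known exactly. Their poses are not given: they have to be found in the camera images.
- tin: Open round metal treat tin, 142 mm outer diameter, 70 mm high, wall 3.5 mm (mouth 135 mm), standing loose and full (1.1 kg), treats inside lie below 55 mm. Origin: centre of its underside, z up along its axis. It may stand on the left bench or on the right table; the scrap bowl then stands on the other.
- inner_lid: White inner lid, nested under the blue lid (250 g). Origin: centre of its plug's underside, z up. Plug 128 mm diameter (bevelled to 120 mm at the bottom), 10 mm deep, resting on the table at the start; flange 140 mm wide from z=10 to 14 mm comes to rest on the tin's rim: seated, the origin is 60 mm above the tin's origin. Round boss 34 mm wide up to z=36 mm carries the orange knob.
- knob (a point): Middle of the visible part of the inner lid's orange knob (52 mm above the inner lid's origin), axes as the inner lid. Knob 20x20 mm square, flats across x and y, top 14 mm above this point, the collar's top 13 mm below it. Grip it here from above; the blue lid rides along on the flange.
- outer_lid: Blue outer lid (150 g), 160 mm diameter, loose on the inner lid's flange. Origin: centre of the underside of its plate, z up; nested it lies 14 mm above the inner lid's origin, so on the tin 74 mm above the tin's origin. Plate 5 mm thick with a 40 mm hole; skirt 154 mm inside hangs to z=-12 mm. It lifts freely off the boss (3 mm play).
- collar (a point): Centre of the square white collar on the blue lid (15 mm above the lid's origin), axes as the blue lid. Collar 52 mm square outside (flats across x and y), 40 mm inside, 20 mm high: from the plate's top 10 mm below this point to 10 mm above it. Grip over its outer flats; the knob stands between the fingers, up to 27 mm above the collar.
- biscuit: Broken dog biscuit, tan, about 40 mm long (own x) x 20 mm wide (own y) x 22 mm high, 25 g, rigid. Origin: centre of its underside. It lies on the blue lid's plate about 58 mm from the lid's centre, long axis roughly pointing away from the collar: grip it across its 20 mm width.
- scrap_bowl: Green plastic scrap bowl, 140 mm wide at the rim, 42 mm high, inner floor about 4 mm up, empty and loose (300 g). Origin: centre of its underside.
- brown_bottle: Bystander: brown bottle with white cap, 51 mm wide, 110 mm high. Origin: centre of underside.
- pill_organiser: Bystander: blue seven-day pill organiser, 42x171x24 mm. Origin: centre of underside.
- powder_jar: Bystander: white jar with blue cap, 67 mm wide, 91 mm high. Origin: centre of underside.
- white_carton: Bystander: white tablet carton lying flat, 42x115x34 mm. Origin: centre of underside.

How it is judged:
By the outcome, as a careful person would: the job done as asked, in the order asked, and still so for the second after the job is handed in, while the arm keeps its last pose, push and grip.
It also fails if it takes over 67 s, if anything falls off the work surface, if the arm or the gripper's body presses on something with over 40 N, if the wrist force passes 120 N, or if a joint passes its speed limit or range.

## Robot

A 6-joint arm with a two-finger parallel gripper is mounted at the origin on a cart in front of the work surface, level with it; the furniture and walls round the work are solid. World frame = base frame: x ahead of the robot, y to its left, z up, the work surface at z = 0. Lengths are in mm, angles in rad, forces in N, time in s.
With the tool pointing down it reaches from about 250 to 725 mm from the base axis. Payload 4 kg.
Tool frame: the origin (TCP) lies between the finger pads; the fingertips stand robot.tip_extent ahead of it and the grasp point (between the pads) lies 2 mm behind it (robot.tip_extent is the distance from the TCP to the fingertips, in mm); z points along the fingers, y is the line along which they close (so a half turn about z gives the same grasp; the last joint's range is limited). The gripper opens to 85 mm and grips with 20 to 120 N. Pads are 22 mm wide; open, the fingers measure 114 mm over their backs; the gripper's body (76 mm by 85 mm) begins 54 mm behind the grasp point. The pads swing forward as they close: fully open they stand 13 mm farther back than shut.
Start: joints at [1.279, 0.241, 0.005, 1.335, 0, 1.571], TCP at [143.836, 478.864, 248.306] pointing down, gripper open.
Joint ranges: [-2.72, 2.72], [-1.05, 1.87], [-1.09, 1.28], [-1.99, 2.15], [-1.42, 1.44], [-3.14, 3.14]. Speed limits (rad/s): [2.79, 2.79, 3.14, 3.14, 3.14, 3.14].

## Interface

Orientations are given as a 3x3 rotation matrix whose columns are the frame's x, y, z axes.
In Python, from plant import robot gives the robot as it stands. The module is installed in compiled form; this text tells all that it offers.
- The arm moves only by the tool send_rows, never from a script. Its argument "moves" is text: rows parted by semicolons, each of 7 numbers parted by spaces: the finger opening in mm, from 0 to 85.4, then the shift along the tool's x, y, z in mm, then the turn, a rotation vector about the tool's x, y, z in degrees. A call has 1 to 10 rows; each row shifts and turns the commanded pose from where the row before left it, along the tool's axes as they then stand; what a row does not reach is not made up. A row lasts 1/12 s, in which the tool goes at most 41.7 mm and 7.16 degrees, less where a joint would pass 70% of its speed; a pose out of reach is approached as far as the arm can. A call is refused whole if a number of a shift passes 41.7 or a number of a turn 7.16, either way. A call with a gripper value outside its range is refused whole. The fingers move at their own pace and stop on an object; "squeeze" is the grip in N (left out, the last holds). Time passes only in rows, so rows that do not move let the fingers close. It gives the time, the measured TCP pose, the force, the opening and the grip force at its end, in the units of the state.
- robot.observe(): the state, without advancing time (a new reading comes with each control period).
- robot.camera(name): name is "scene" or "side" or "wrist"; returns a dict with "color" (384x512x3 uint8, red, green, blue), "depth" (384x512 float32, mm along the optical axis (not along the pixel's ray), 0 where there is no reading), "camera_matrix" (3x3 intrinsics, pixels), "extrinsics" (4x4, takes a point from camera to world coordinates); the wrist camera has in their place "mount" (4x4, takes a point from camera to tool coordinates, whose origin is the TCP and whose axes are the flange's). Camera axes: x right, y down, z forward; pixel columns grow to the right and rows downward; lengths in mm; the calibration is good to about 2 mm. A picture is of the moment at which its call begins: read the wrist's pose just before it.
- robot.sign_off(): hands the job in; it is judged then, once.
The state is a dict: "t": time; "qpos": joint angles; "joint_velocities": joint speeds; "joint_torque": joint torques, N m; "eef_pos": TCP position; "eef_rot": TCP orientation; "wrist_force": force on the tool from outside, world axes, zero at the start; "torque": the same for the moment, N m; "finger_gap": finger opening in mm; "gripper_force": force on a finger pad.
Only numpy, scipy, OpenCV 4.12 (cv2) and the standard library are available. Lean on these libraries where they do the work, as an engineer would, in place of code of your own. Each camera call takes 0.05 s, during which the arm holds its last target. There are 200 camera calls.

## Working session

There is one attempt and no reset: what is moved stays moved. The work goes in short steps, Python scripts to look and compute and a tool call to move; the robot and the scene stay as the last step left them, time stands still between calls to the robot, and variables do not carry over. Pictures are saved under pics/ and viewed, at most 10 in all, crops included, and the job is handed in when it is done.

Besides the shell and the picture viewer there is one more tool, called after "Request:" as name(argument=value, ...) on one line, values as JSON. send_rows: Moves the arm, as the interface text tells. Its arguments: {"type":"object","properties":{"moves":{"type":"string"},"squeeze":{"type":"number"}},"required":["moves"]}

```bash
mkdir -p pics
cat > h.py <<'E'
import numpy as np, cv2
from plant import robot
def cam(n):
    s=robot.observe(); c=robot.camera(n)
    if 'mount' in c:
        T=np.eye(4);T[:3,:3]=s['eef_rot'];T[:3,3]=s['eef_pos'];c['E']=T@np.array(c['mount'])
    else: c['E']=np.array(c['extrinsics'])
    return c
def save(c,f): cv2.imwrite('pics/'+f,c['color'][:,:,::-1])
def cloud(c):
    d=c['depth'];K=c['camera_matrix'];v,u=np.mgrid[:d.shape[0],:d.shape[1]]
    P=np.stack([(u-K[0,2])/K[0,0]*d,(v-K[1,2])/K[1,1]*d,d],-1)@c['E'][:3,:3].T+c['E'][:3,3]
    P[d<=0]=np.nan; return P
def ray(c,u,v,z):
    K=c['camera_matrix'];r=c['E'][:3,:3]@[(u-K[0,2])/K[0,0],(v-K[1,2])/K[1,1],1];o=c['E'][:3,3]
    return o+r*(z-o[2])/r[2]
E
python3 - <<'E'
from h import *
import pickle
C={n:cam(n) for n in('scene','side','wrist')}
pickle.dump(C,open('c0.pkl','wb'))
a=np.hstack([C['scene']['color'],C['side']['color']])
cv2.imwrite('pics/a.png',cv2.resize(a[:,:,::-1],(800,300)))
save(C['scene'],'s.png');save(C['wrist'],'w.png')
s=robot.observe();print(s,robot.tip_extent)
for n in C: print(n,C[n]['camera_matrix'],C[n]['E'].round(2))
E
```

```text
{'t': 0.15, 'qpos': array([ 1.27898668e+00,  2.41242931e-01,  4.04220301e-03,  1.33522437e+00,
       -1.31003397e-05,  1.57081545e+00]), 'joint_velocities': array([ 0.00132374, -0.00161448,  0.00329987,  0.000544  , -0.00061375,
        0.00234177]), 'joint_torque': array([ 1.02827105e-04, -3.72636044e+01,  2.52637911e+01,  1.23966672e-02,
       -4.81958375e-05,  5.77514186e-06]), 'eef_pos': array([143.71495949, 478.42337595, 247.61920683]), 'eef_rot': array([[-9.57719338e-01,  2.87703773e-01, -4.56026882e-04],
       [ 2.87704134e-01,  9.57718062e-01, -1.56368003e-03],
       [-1.31314644e-05, -1.62876743e-03, -9.99998673e-01]]), 'wrist_force': array([ 1.03465738,  0.90978397, -0.42842409]), 'torque': array([-0.00166576, -0.01821301, -0.02913896]), 'gripper_force': 0.0, 'finger_gap': 85.30575981705772} 17.0
scene [[413.21592896   0.         257.401687  ]
 [  0.         413.21592896 188.67241589]
 [  0.           0.           1.        ]] [[ 5.60000e-01  6.00000e-01 -5.80000e-01  1.35415e+03]
 [ 8.30000e-01 -3.90000e-01  4.00000e-01 -5.81320e+02]
 [ 1.00000e-02 -7.00000e-01 -7.10000e-01  1.13419e+03]
 [ 0.00000e+00  0.00000e+00  0.00000e+00  1.00000e+00]]
side [[468.24785776   0.         255.61241875]
 [  0.         468.24785776 190.68067591]
 [  0.           0.           1.        ]] [[ 1.00000e+00  5.00000e-02 -5.00000e-02  5.86180e+02]
 [ 7.00000e-02 -7.40000e-01  6.70000e-01 -1.10604e+03]
 [-0.00000e+00 -6.70000e-01 -7.40000e-01  1.31342e+03]
 [ 0.00000e+00  0.00000e+00  0.00000e+00  1.00000e+00]]
wrist [[309.13175147   0.         260.95916376]
 [  0.         309.13175147 189.73331872]
 [  0.           0.           1.        ]] [[ 2.9000e-01  9.1000e-01  3.1000e-01  6.5920e+01]
 [ 9.6000e-01 -2.7000e-01 -9.0000e-02  5.0308e+02]
 [-0.0000e+00  3.2000e-01 -9.5000e-01  3.7404e+02]
 [ 0.0000e+00  0.0000e+00  0.0000e+00  1.0000e+00]]
```

View pics/s.png

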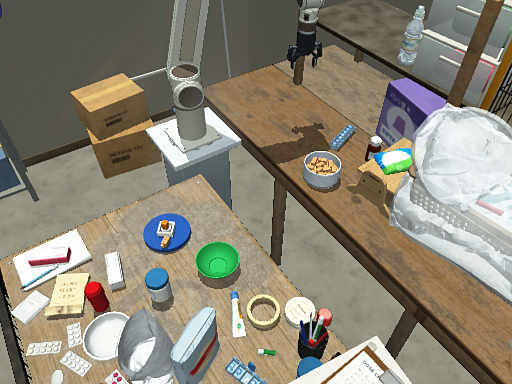

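View pics/a.png

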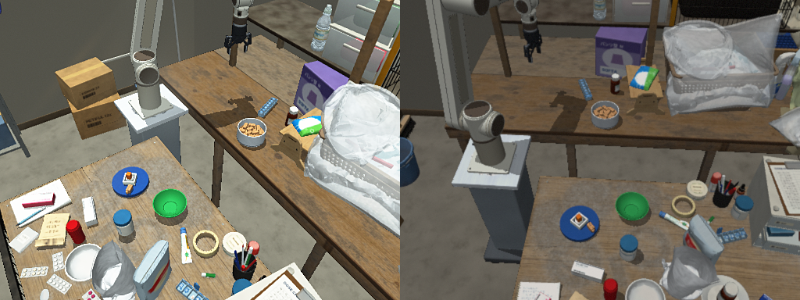

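The scene view shows the blue lid with biscuit at (167,232), the bowl at (217,262), the jar at (158,285) and the carton at (114,270). The tin is on the left bench at (322,170), with the organiser at (343,136) and the bottle at (374,147). The a.png pair shows the same layout from the side.

```bash
cat > m.py <<'E'
from h import *
import pickle
C=pickle.load(open('c0.pkl','rb'))
def blobs(c,mask,box):
    x0,y0,x1,y1=box;m=np.zeros(mask.shape,np.uint8);m[y0:y1,x0:x1]=mask[y0:y1,x0:x1]
    return m>0
def circ(P):
    h=cv2.convexHull(P[:,:2].astype(np.float32))
    (x,y),r=cv2.minEnclosingCircle(h);return np.round([x,y,r],1)
side_scale=1.28
for n,boxes in dict(scene=dict(lid=(135,205,200,260),bowl=(190,235,245,290),tin=(298,145,348,195),jar=(140,262,178,308),carton=(100,248,128,295),bottle=(363,132,386,165),pill=(325,118,362,155)),
   side=dict(lid=(200,255,260,315),bowl=(785-512-55,240,330,290),tin=(236,120,285,168),)).items():
    c=C[n];P=cloud(c);hsv=cv2.cvtColor(c['color'],cv2.COLOR_RGB2HSV);H,S,V=[hsv[...,i].astype(int) for i in range(3)]
    for k,b in boxes.items():
        m=blobs(c,P[...,2]>6,b) if k!='x' else 0
        if k=='lid': m=blobs(c,(H>105)&(H<125)&(S>150),b)
        if k=='bowl': m=blobs(c,(H>45)&(H<80)&(S>120),b)
        Q=P[m];z=Q[:,2]
        print(n,k,m.sum(),'z',np.percentile(z,[2,50,95,99.5]).round(),'xy',np.median(Q[:,:2],0).round(),np.percentile(Q[:,:2],[1,99],axis=0).round().tolist())
        zt=np.percentile(z,97)
        T=Q[z>zt-5]
        print('   top circ',circ(T),zt.round(1))
        if k=='lid':
            x0,y0,x1,y1=b
            for nm,mm in dict(white=(S<50)&(V>150),orange=(H<22)&(S>170)&(V>140),tan=(H<25)&(H>8)&(S>60)&(S<190)).items():
                m=blobs(c,mm,b)
                Q=P[m]
                if len(Q): print('   ',nm,len(Q),np.nanmedian(Q,0).round(1),np.nanpercentile(Q,[3,97],axis=0).round().tolist(),np.argwhere(m).mean(0).round())
E
python3 m.py
python3 - <<'E'
import pickle,cv2,numpy as np
C=pickle.load(open('c0.pkl','rb'))
a=C['scene']['color'][205:295,130:250,::-1];b=C['side']['color'][240:330,190:310,::-1]
cv2.imwrite('pics/crop.png',cv2.resize(np.vstack([np.hstack([a,b])]),(800,300),interpolation=cv2.INTER_CUBIC))
E
```

```text
scene lid 1064 z [nan nan nan nan] xy [nan nan] [[nan, nan], [nan, nan]]Traceback (most recent call last):
  File "m.py", line 22, in <module>
    print('   top circ',circ(T),zt.round(1))
                        ~~~~^^^
  File "m.py", line 9, in circ
    (x,y),r=cv2.minEnclosingCircle(h);return np.round([x,y,r],1)
            ~~~~~~~~~~~~~~~~~~~~~~^^^
cv2.error: OpenCV(4.12.0) /io/opencv/modules/imgproc/src/shapedescr.cpp:201: error: (-215:Assertion failed) count >= 0 && (depth == CV_32F || depth == CV_32S) in function 'minEnclosingCircle'
```

View pics/crop.png

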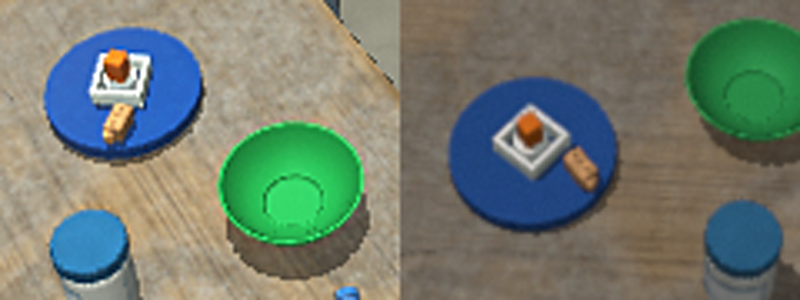

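The crop shows the lid with the square collar, the orange knob and the tan biscuit beside the collar, toward +x and slightly −y. The bowl and jar are nearby.

```bash
sed -i 's/Q=P\[m\];z=Q/m\&=~np.isnan(P[...,2]);Q=P[m];z=Q/; s/lid=(200,255,260,315)/lid=(200,258,258,312)/' m.py; sed -i "s/bowl=(785-512-55,240,330,290)/bowl=(270,240,325,290)/" m.py
python3 m.py
```

```text
scene lid 1060 z [ 8. 20. 24. 26.] xy [ 463. -336.] [[376.0, -410.0], [529.0, -259.0]]
   top circ [ 452.2 -334.8   79.7] 24.5
    white 1213 [ 414.  -331.6    0.9] [[289.0, -436.0, -4.0], [541.0, -202.0, 40.0]] [225. 165.]
    orange 30 [ 453.3 -335.5   65.6] [[444.0, -343.0, 38.0], [460.0, -326.0, 71.0]] [223. 164.]
    tan 550 [ 530.  -345.2    1.3] [[358.0, -444.0, -4.0], [582.0, -236.0, 43.0]] [246. 173.]
scene bowl 1261 z [ 3. 19. 43. 47.] xy [ 647. -249.] [[595.0, -319.0], [725.0, -190.0]]
   top circ [ 662.3 -254.    71.2] 43.8
scene tin 1230 z [ 7. 46. 70. 74.] xy [523. 295.] [[401.0, 192.0], [596.0, 455.0]]
   top circ [517.1 295.7  74.4] 70.9
scene jar 700 z [ 7. 89. 95. 97.] xy [ 666. -452.] [[617.0, -481.0], [682.0, -417.0]]
   top circ [ 706.9 -482.7   97.7] 95.4
scene carton 586 z [ 7. 35. 83. 99.] xy [ 520. -541.] [[447.0, -599.0], [607.0, -507.0]]
   top circ [ 598.1 -596.8   15.1] 93.8
scene bottle 524 z [  8. 107. 144. 149.] xy [576. 510.] [[456.0, 392.0], [695.0, 676.0]]
   top circ [680.6 443.1  35.7] 145.9
scene pill 320 z [ 6. 23. 62. 72.] xy [399. 516.] [[301.0, 352.0], [493.0, 630.0]]
   top circ [489.9 355.2  16.8] 68.0
side lid 1298 z [11. 21. 25. 28.] xy [ 443. -349.] [[373.0, -412.0], [522.0, -261.0]]
   top circ [ 445.5 -337.2   79.4] 26.1
    white 120 [ 445.  -340.2   40.1] [[416.0, -364.0, 34.0], [477.0, -305.0, 45.0]] [282. 229.]
    orange 24 [ 446.3 -336.5   68.1] [[439.0, -344.0, 64.0], [455.0, -328.0, 72.0]] [277. 228.]
    tan 302 [ 514.3 -364.6    4. ] [[353.0, -407.0, -3.0], [538.0, -233.0, 65.0]] [292. 244.]
side bowl 1206 z [ 3. 20. 44. 47.] xy [ 660. -240.] [[594.0, -321.0], [721.0, -189.0]]
   top circ [ 658.2 -255.6   69.1] 45.4
side tin 1266 z [ 6. 45. 71. 77.] xy [510. 297.] [[399.0, 222.0], [598.0, 488.0]]
   top circ [512.6 295.9  75.1] 72.4
```

Run:
```python
from h import *
import pickle
C=pickle.load(open('c0.pkl','rb'))
for n,b in dict(scene=(140,205,200,260),side=(200,258,258,312)).items():
    c=C[n];P=cloud(c);hsv=cv2.cvtColor(c['color'],cv2.COLOR_RGB2HSV).astype(int);H,S,V=hsv[...,0],hsv[...,1],hsv[...,2]
    x0,y0,x1,y1=b;w=np.zeros(H.shape,bool);w[y0:y1,x0:x1]=1
    r=np.hypot(P[...,0]-449,P[...,1]+336)
    for nm,m in dict(bis=w&(r>32)&(r<85)&(P[...,2]>24)&(H<25)&(S>50),col=w&(S<60)&(V>130)&(r<45)&(P[...,2]>33)).items():
        Q=P[m];print(n,nm,len(Q),Q.mean(0).round(1),np.percentile(Q[:,2],[5,50,95]).round(),cv2.minAreaRect(Q[:,:2].astype(np.float32)))
```

```text
scene bis 77 [ 503.6 -360.6   38.3] [29. 40. 44.] ((502.9510498046875, -360.7148132324219), (20.94064712524414, 41.300819396972656), 45.97970199584961)
scene col 107 [ 456.7 -336.    38.6] [34. 38. 43.] ((450.7256774902344, -332.7890930175781), (52.629600524902344, 53.378780364990234), 52.49114227294922)
side bis 79 [ 496.9 -363.6   39.6] [31. 40. 46.] ((497.78192138671875, -362.85528564453125), (19.407217025756836, 39.461570739746094), 40.9246711730957)
side col 143 [ 446.6 -337.5   39.5] [34. 40. 45.] ((447.020751953125, -332.9449768066406), (54.29063415527344, 54.625450134277344), 51.02721405029297)
```

Request:
send_rows(moves="85 -24.3 -33.2 0 0 0 0;85 -24.3 -33.2 0 0 0 0;85 -24.3 -33.2 0 0 0 0;85 -24.3 -33.2 0 0 0 0;85 -24.3 -33.2 0 0 0 0;85 -24.3 -33.2 0 0 0 0;85 -24.3 -33.2 0 0 0 0;85 -24.3 -33.2 0 0 0 0;85 -24.3 -33.2 0 0 0 0;85 -24.3 -33.2 0 0 0 0")

```text
t: 0.98
eef_pos: [280.9, 89.2, 248.4]
eef_rot: [[-0.958, 0.287, 0.001], [0.287, 0.958, 0.0], [-0.001, 0.001, -1.0]]
wrist_force: [2.2, 0.2, -0.1]
finger_gap: 84.9
gripper_force: 0.0
```

Request:
send_rows(moves="85 -27.3 -30.4 0 0 0 0;85 -27.3 -30.4 0 0 0 0;85 -27.3 -30.4 0 0 0 0;85 -27.3 -30.4 0 0 0 0;85 -27.3 -30.4 0 0 0 0;85 -27.3 -30.4 0 0 0 0;85 -27.3 -30.4 0 0 0 0;85 -27.3 -30.4 0 0 0 0;85 -27.3 -30.4 0 0 0 0;85 -27.3 -30.4 0 0 0 0")

```text
t: 1.82
eef_pos: [455.3, -280.7, 247.8]
eef_rot: [[-0.958, 0.288, -0.0], [0.288, 0.958, 0.0], [0.001, 0.0, -1.0]]
wrist_force: [1.8, 0.3, 0.7]
finger_gap: 84.9
gripper_force: 0.0
```

Request:
send_rows(moves="85 -27.3 -30.4 0 0 0 0;85 -27.3 -30.4 0 0 0 0;70 0 0 10 0 0 7;60 0 0 10 0 0 7;50 0 0 10 0 0 7;40 0 0 10 0 0 7;40 0 0 0 0 0 0;40 0 0 0 0 0 0;40 0 0 0 0 0 0")

```text
t: 2.57
eef_pos: [490.0, -352.7, 208.7]
eef_rot: [[-0.712, 0.702, 0.0], [0.702, 0.712, -0.0], [-0.0, 0.0, -1.0]]
wrist_force: [0.1, -0.4, -0.0]
finger_gap: 40.0
gripper_force: 0.0
```

Run:
```python
from h import *
import pickle
c=cam('wrist');save(c,'w1.png');pickle.dump(c,open('w1.pkl','wb'))
print(robot.observe()['qpos'],robot.observe()['eef_pos'])
```

```text
[-6.23751130e-01  4.65012054e-01  2.26804808e-01  1.33130295e+00
  1.14845464e-05  1.54536670e-01] [ 490.22147421 -352.7530412   209.13884659]
```

View pics/w1.png

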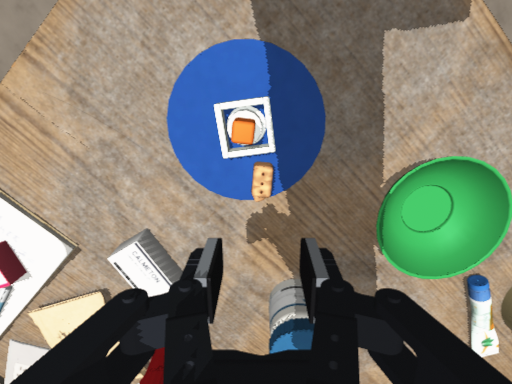

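The wrist view shows the biscuit at (263,181), the collar at (245,128), the knob at (243,131), the lid circle centred near (246,119), and the bowl at (445,215).

```bash
cat > lid.py <<'E'
from h import *
def hsvof(c): 
    h=cv2.cvtColor(c['color'],cv2.COLOR_RGB2HSV).astype(int);return h[...,0],h[...,1],h[...,2]
def rect(c,m,z,name):
    m=cv2.morphologyEx(m.astype(np.uint8),cv2.MORPH_OPEN,np.ones((2,2)))
    k,L,st,_=cv2.connectedComponentsWithStats(m);i=1+st[1:,4].argmax();p=np.argwhere(L==i)[:,::-1]
    P=np.array([ray(c,u,v,z) for u,v in p])[:,:2].astype(np.float32)
    (x,y),s,a=cv2.minAreaRect(P);d=cloud(c)[L==i]
    print(name,len(p),'xy',round(x,1),round(y,1),'size',np.round(s,1),'ang(first side)',round(a,1),'depth z',np.nanpercentile(d[:,2],[10,50,90]).round(1),'mean',np.nanmean(d,0).round(1))
    return L==i
E
python3 - <<'E'
from lid import *
import pickle
c=pickle.load(open('w1.pkl','rb'));H,S,V=hsvof(c)
U=np.zeros(H.shape,bool);U[30:206,160:335]=1
P=cloud(c);r=np.hypot(P[...,0]-449,P[...,1]+336)
rect(c,U&(H<25)&(S>60)&(r>34)&(r<90)&(P[...,2]>26),41,'biscuit')
rect(c,U&(S<60)&(V>110)&(r<45)&(P[...,2]>32),39,'collar')
rect(c,U&(H<18)&(S>170)&(r<25)&(P[...,2]>55),66,'knobtop')
m=U&(H>105)&(H<125)&(S>120)&(P[...,2]>15)
rect(c,m,19,'lid')
G=(H>45)&(H<80)&(S>120)&(P[...,2]>36);rect(c,G,42,'bowl')
E
```

```text
biscuit 674 xy 499.7 -357.9 size [18.9 41.1] ang(first side) 40.8 depth z [35.9 41.4 42.6] mean [ 499.2 -357.6   38.8]
collar 1297 xy 450.1 -332.0 size [51.7 52.2] ang(first side) 53.0 depth z [20.7 39.5 40.6] mean [ 449.5 -332.    37. ]
knobtop 504 xy 449.4 -331.8 size [18.9 20.4] ang(first side) 39.0 depth z [64.4 66.6 67.7] mean [ 449.6 -331.9   64.3]
lid 15924 xy 450.6 -332.0 size [158.2 158.5] ang(first side) 20.5 depth z [18.9 19.9 20.9] mean [ 443.9 -325.9   19.8]
bowl 2702 xy 662.2 -253.6 size [137.  138.1] ang(first side) 55.4 depth z [31.9 41.  43.3] mean [ 680.2 -245.    37.9]
```

Request:
send_rows(moves="40 -10.6 3.1 0 0 0 0;40 0 0 40 0 0 3;40 0 0 40 0 0 0;40 0 0 40 0 0 0;40 0 0 30 0 0 0;40 0 0 19 0 0 0;40 0 0 0 0 0 0;10 0 0 0 0 0 0;10 0 0 0 0 0 0;10 0 0 0 0 0 0", squeeze=40)

```text
t: 3.45
eef_pos: [500.4, -358.4, 40.8]
eef_rot: [[-0.673, 0.739, 0.002], [0.739, 0.673, -0.001], [-0.002, 0.001, -1.0]]
wrist_force: [0.3, -0.2, 0.1]
finger_gap: 19.0
gripper_force: 38.6
```

Request:
send_rows(moves="10 0 0 0 0 0 0;10 0 0 0 0 0 0;10 0 0 -20 0 0 0;10 0 0 -40 0 0 0;10 0 0 -40 0 0 0;10 0 0 0 0 0 0")

```text
t: 3.95
eef_pos: [503.8, -360.9, 148.9]
eef_rot: [[-0.673, 0.74, 0.013], [0.74, 0.673, -0.009], [-0.016, 0.003, -1.0]]
wrist_force: [1.9, -1.3, 0.6]
finger_gap: 20.0
gripper_force: 38.7
```

Request:
send_rows(moves="10 -4.7 36.8 0 0 0 0;10 -4.7 36.8 0 0 0 0;10 -4.7 36.8 0 0 0 0;10 -4.7 36.8 0 0 0 0;10 -4.7 36.8 0 0 0 0;10 0 0 0 0 0 0;10 0 0 35 0 0 0;10 0 0 35 0 0 0;10 0 0 22 0 0 0;10 0 0 0 0 0 0")

```text
t: 4.78
eef_pos: [647.1, -249.7, 40.4]
eef_rot: [[-0.673, 0.74, -0.011], [0.74, 0.673, 0.004], [0.011, -0.005, -1.0]]
wrist_force: [-0.5, 0.6, -1.1]
finger_gap: 19.6
gripper_force: 38.8
```

Request:
send_rows(moves="10 0 0 0 0 0 0;36 0 0 0 0 0 0;36 0 0 0 0 0 0;36 0 0 0 0 0 0;36 0 0 -25 0 0 0;36 0 0 -40 0 0 0;36 0 0 -40 0 0 0;36 0 0 0 0 0 0")

```text
t: 5.45
eef_pos: [656.6, -253.6, 165.0]
eef_rot: [[-0.673, 0.74, 0.018], [0.74, 0.673, -0.007], [-0.018, 0.009, -1.0]]
wrist_force: [1.0, -0.9, 1.8]
finger_gap: 36.0
gripper_force: 0.0
```

Run:
```python
from lid import *
c=cam('scene');save(c,'s2.png')
cv2.imwrite('pics/s2c.png',cv2.resize(c['color'][200:300,130:250,::-1],(600,500),interpolation=cv2.INTER_CUBIC))
```

```text
(no output)
```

View pics/s2c.png

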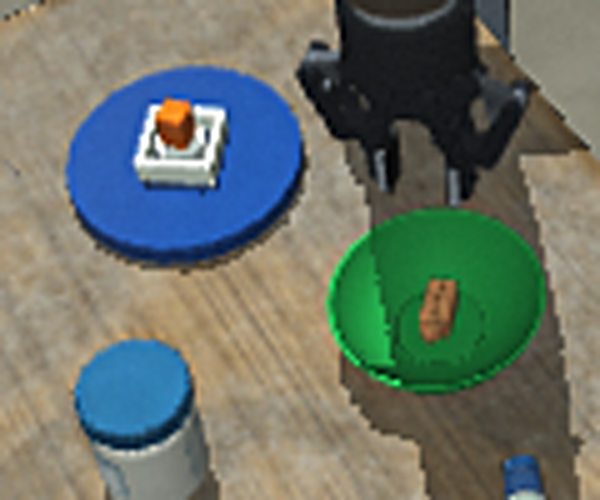

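The biscuit lies in the bowl, at (437,310) in the crop. The lid is clear.

Request:
send_rows(moves="50 2.4 -39.2 -5 0 0 0;50 2.4 -39.2 -5 0 0 0;50 2.4 -39.2 -5 0 0 0;50 2.4 -39.2 -5 0 0 0;50 2.4 -39.2 -5 0 0 0;50 0 0 0 0 0 0;50 0 0 0 0 0 0;50 0 0 0 0 0 0")

```text
t: 6.17
eef_pos: [498.5, -374.7, 177.9]
eef_rot: [[-0.672, 0.74, 0.001], [0.74, 0.672, -0.0], [-0.001, 0.001, -1.0]]
wrist_force: [0.5, 0.5, -0.3]
finger_gap: 50.3
gripper_force: 0.0
```

```bash
cat > look.py <<'E'
from lid import *
import sys
def look(fn,cx,cy,dz):
    s=robot.observe();print('tcp',s['eef_pos'].round(1),'y az',np.degrees(np.arctan2(s['eef_rot'][1,1],s['eef_rot'][0,1])).round(1))
    c=cam('wrist');save(c,fn);H,S,V=hsvof(c)
    P=cloud(c);r=np.hypot(P[...,0]-cx,P[...,1]-cy)
    rect(c,(S<60)&(V>90)&(r<45)&(P[...,2]>32+dz)&(P[...,2]<46+dz),39+dz,'collar')
    m=rect(c,(H<18)&(S>150)&(r<25)&(P[...,2]>dz+50),66+dz,'knob')
    Q=P[m&(P[...,2]>63+dz)];print(' knobtop pts',len(Q),Q.mean(0).round(1),cv2.minAreaRect(Q[:,:2].astype(np.float32)))
    rect(c,(H>105)&(H<125)&(S>120)&(P[...,2]>15+dz)&(r<90),19+dz,'lid')
    return c,P
E
python3 -c "
from look import *
look('w2.png',450,-332,0)"
```

```text
tcp [ 498.5 -374.7  177.9] y az 42.2
collar 1696 xy 450.1 -332.1 size [51.7 51.8] ang(first side) 53.1 depth z [25.4 39.6 40.6] mean [ 449.5 -331.9   37.4]
knob 468 xy 449.6 -332.7 size [18.8 19.7] ang(first side) 42.2 depth z [63.3 66.4 67.5] mean [ 451.2 -332.7   63.6]
 knobtop pts 420 [ 450.5 -332.6   66.4] ((449.20208740234375, -332.76373291015625), (18.01915740966797, 19.274442672729492), 42.115020751953125)
lid 21786 xy 450.3 -332.2 size [157.9 158.8] ang(first side) 46.8 depth z [18.9 19.9 20.9] mean [ 446.1 -327.    19.8]
```

Request:
send_rows(moves="50 32 -3.8 0 0 0 0;50 32 -3.8 0 0 0 0;50 0 0 30 0 0 0;50 0 0 30 0 0 0;50 0 0 30 0 0 0;45 0 0 20 0 0 0;45 0 0 8 0 0 0;45 0 0 0 0 0 0;45 0 0 0 0 0 0")

```text
t: 6.97
eef_pos: [450.7, -331.7, 59.5]
eef_rot: [[-0.674, 0.739, -0.0], [0.739, 0.674, 0.0], [0.0, 0.0, -1.0]]
wrist_force: [-0.4, 0.4, 0.5]
finger_gap: 45.1
gripper_force: 0.0
```

Request:
send_rows(moves="10 0 0 0 0 0 0;10 0 0 0 0 0 0;10 0 0 0 0 0 0;10 0 0 0 0 0 0;10 0 0 0 0 0 0", squeeze=70)

```text
t: 7.38
eef_pos: [450.9, -333.6, 61.5]
eef_rot: [[-0.673, 0.74, 0.003], [0.74, 0.673, -0.003], [-0.005, 0.0, -1.0]]
wrist_force: [-1.1, -0.9, 5.4]
finger_gap: 18.4
gripper_force: 69.5
```

Request:
send_rows(moves="30 0 0 0 0 0 0;30 0 0 -3 0 0 0;30 0 0 0 0 0 0;10 0 0 0 0 0 0;10 0 0 0 0 0 0;10 0 0 0 0 0 0;10 0 0 0 0 0 0")

```text
t: 7.97
eef_pos: [450.0, -332.4, 62.8]
eef_rot: [[-0.673, 0.74, 0.001], [0.74, 0.673, -0.0], [-0.001, 0.0, -1.0]]
wrist_force: [-0.7, 0.9, 5.7]
finger_gap: 18.5
gripper_force: 70.8
```

Request:
send_rows(moves="10 0 0 -3 0 0 0;10 0 0 -8 0 0 0;10 0 0 -15 0 0 0;10 0 0 -20 0 0 0;10 0 0 -20 0 0 0;10 0 0 -20 0 0 0;10 0 0 -20 0 0 0;10 0 0 -14 0 0 0;10 0 0 0 0 0 0;10 0 0 0 0 0 0", squeeze=80)

```text
t: 8.8
eef_pos: [449.8, -332.2, 182.3]
eef_rot: [[-0.673, 0.74, 0.0], [0.74, 0.673, -0.0], [-0.0, 0.0, -1.0]]
wrist_force: [0.2, -0.8, -5.3]
finger_gap: 18.2
gripper_force: 78.6
```

```bash
python3 -c "
from look import *
c,P=look('w3.png',450,-332,118)
m=P[...,2]<200
c=cam('side');P=cloud(c);hs=hsvof(c);r=np.hypot(P[...,0]-450,P[...,1]+332)
m=(hs[0]>105)&(hs[0]<125)&(hs[1]>120)&(r<95)&(P[...,2]>100)
Q=P[m];A=np.c_[Q[:,:2]-[450,-332],np.ones(len(Q))];k=Q[:,2]>np.percentile(Q[:,2],40);print(len(Q),np.linalg.lstsq(A[k],Q[k,2],rcond=None)[0])
"
```

```text
tcp [ 449.8 -332.2  182.3] y az 42.3
collar 3506 xy 450.2 -329.5 size [52.4 54.6] ang(first side) 54.8 depth z [153.2 158.5 159.9] mean [ 440.3 -319.6  157.1]
knob 1954 xy 448.3 -327.9 size [19.  27.6] ang(first side) 42.2 depth z [174.4 185.8 187. ] mean [ 448.7 -328.1  183.2]
 knobtop pts 1493 [ 449.5 -328.9  186.1] ((450.1692810058594, -330.3404541015625), (18.195560455322266, 20.619720458984375), 41.40411376953125)
lid 34024 xy 441.5 -318.9 size [160.9 128.7] ang(first side) 42.2 depth z [138.6 139.4 140.2] mean [ 434.8 -310.9  139.4]
1345 [-2.04008731e-02 -7.68685015e-03  1.43020642e+02]
```

Request:
send_rows(moves="10 11 5.7 -6 0 0 0;10 22.3 11.4 -9 0 0 0;10 22.3 11.4 -9 0 0 0;10 22.3 11.4 -9 0 0 0;10 22.3 11.4 -9 0 0 0;10 22.3 11.4 -9 0 0 0;10 22.3 11.4 -9 0 0 0;10 22.3 11.4 -9 0 0 0;10 22.3 11.4 -9 0 0 0;10 22.3 11.4 -9 0 0 0")

```text
t: 9.73
eef_pos: [385.7, -100.9, 268.8]
eef_rot: [[-0.673, 0.74, -0.002], [0.74, 0.673, 0.001], [0.002, -0.001, -1.0]]
wrist_force: [-0.1, 0.0, -4.7]
finger_gap: 18.4
gripper_force: 78.6
```

Request:
send_rows(moves="10 22.3 11.4 -9 0 0 0;10 22.3 11.4 -9 0 0 0;10 22.3 11.4 -9 0 0 0;10 22.3 11.4 -9 0 0 0;10 22.3 11.4 -9 0 0 0;10 22.3 11.4 -9 0 0 0;10 22.3 11.4 -9 0 0 0;10 22.3 11.4 -9 0 0 0;10 11 5.7 -4 0 0 0;10 0 0 0 0 0 0")

```text
t: 10.57
eef_pos: [330.5, 104.7, 345.5]
eef_rot: [[-0.676, 0.737, -0.0], [0.737, 0.676, 0.001], [0.001, 0.001, -1.0]]
wrist_force: [0.4, -0.1, -4.5]
finger_gap: 17.8
gripper_force: 78.6
```

Request:
send_rows(moves="10 0 0 0 0 0 0;10 0 0 0 0 0 0")

```text
t: 10.73
eef_pos: [331.1, 102.1, 344.5]
eef_rot: [[-0.673, 0.74, -0.002], [0.74, 0.673, -0.001], [0.0, -0.002, -1.0]]
wrist_force: [0.0, -0.1, -5.4]
finger_gap: 18.3
gripper_force: 78.7
```

Run:
```python
from look import *
import pickle
s=robot.observe();print(s['eef_pos'],s['qpos'].round(2))
c=cam('wrist');save(c,'w4.png');pickle.dump(c,open('w4.pkl','wb'))
```

```text
[331.05751153 102.13637082 344.49596277] [ 0.3  -0.09 -0.11  1.55 -0.    1.13]
```

View pics/w4.png

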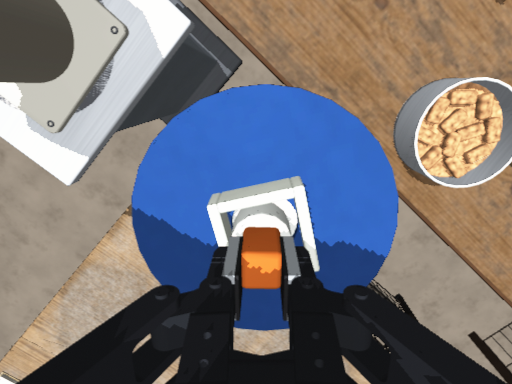

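The held lids fill the middle of the picture, with the knob gripped at (262,258). The tin mouth is at (465,132), touching the right edge.

```bash
cat > tin.py <<'E'
from look import *
import pickle
from scipy.optimize import least_squares
def rim(c,n):
    P=cloud(c);r=np.hypot(P[...,0]-515,P[...,1]-296)
    m=(r<85)&(P[...,2]>64)&(P[...,2]<78);Q=P[m]
    v,u=np.nonzero(m);R=np.array([ray(c,a,b,70) for a,b in zip(u,v)])
    for nm,X in(('depth',Q),('ray70',R)):
        f=least_squares(lambda p:np.hypot(X[:,0]-p[0],X[:,1]-p[1])-p[2],[515,296,70],loss='soft_l1',f_scale=2)
        print(n,nm,len(X),f.x.round(1),'z',np.median(Q[:,2]).round(1),'rms',np.sqrt(np.mean(f.fun**2)).round(1))
if __name__=='__main__':
    rim(pickle.load(open('w4.pkl','rb')),'wrist')
    for n in('scene','side'): rim(cam(n),n)
E
python3 tin.py
```

```text
wrist depth 1164 [514.7 298.4  68.7] z 70.1 rms 1.1
wrist ray70 1164 [514.2 298.1  68.4] z 70.1 rms 1.8
scene depth 148 [517.8 297.4  69.1] z 69.3 rms 2.3
scene ray70 148 [518.5 296.6  68.9] z 69.3 rms 2.9
side depth 144 [513.5 296.9  68.8] z 69.4 rms 2.8
side ray70 144 [513.2 296.4  69.2] z 69.4 rms 3.4
```

Request:
send_rows(moves="10 1 12.2 0 0 0 0;10 1.9 24.4 6 0 0 0;10 1.9 24.4 12 0 0 0;10 1.9 24.4 12 0 0 0;10 1.9 24.4 12 0 0 0;10 1.9 24.4 12 0 0 0;10 1.9 24.4 12 0 0 0;10 1.9 24.4 12 0 0 0;10 1.9 24.4 12 0 0 0;10 1.9 24.4 12 0 0 0")

```text
t: 11.72
eef_pos: [492.4, 272.7, 241.6]
eef_rot: [[-0.672, 0.741, -0.001], [0.741, 0.672, -0.0], [0.0, -0.001, -1.0]]
wrist_force: [-0.3, -1.0, -3.9]
finger_gap: 18.5
gripper_force: 78.8
```

Request:
send_rows(moves="10 1.9 24.4 12 0 0 0;10 1 12.2 12 0 0 0;10 0 0 20 0 0 0;10 0 0 20 0 0 0;10 0 0 14 0 0 0;10 0 0 0 0 0 0;10 0 0 0 0 0 0;10 0 0 0 0 0 0")

```text
t: 12.38
eef_pos: [517.1, 298.9, 165.8]
eef_rot: [[-0.672, 0.74, 0.001], [0.74, 0.672, 0.001], [-0.0, 0.001, -1.0]]
wrist_force: [-0.2, -0.2, -4.1]
finger_gap: 18.5
gripper_force: 79.0
```

```bash
cat > chk.py <<'E'
from look import *
import sys
cx,cy,z0=515,298,float(sys.argv[1])
for n in('scene','side'):
    c=cam(n);P=cloud(c);H,S,V=hsvof(c);r=np.hypot(P[...,0]-cx,P[...,1]-cy)
    m=(H>105)&(H<125)&(S>120)&(r<100)&(P[...,2]>z0-25);Q=P[m]
    A=np.c_[Q[:,:2]-[cx,cy],np.ones(len(Q))];k=abs(Q[:,2]-z0)<8
    for _ in range(5):
        p=np.linalg.lstsq(A[k],Q[k,2],rcond=None)[0];k=abs(A@p-Q[:,2])<2.5
    (x,y),rr=cv2.minEnclosingCircle(Q[k][:,:2].astype(np.float32))
    v,u=np.nonzero(m);R=np.array([ray(c,a,b,p[2]) for a,b in zip(u,v)])[k][:,:2].astype(np.float32)
    print(n,k.sum(),'tilt/z',p.round(3),'circ',np.round([x,y,rr],1),'raycirc',cv2.minEnclosingCircle(R))
    x0,x1=u.min()-30,u.max()+30;y0,y1=v.min()-40,v.max()+50
    cv2.imwrite('pics/%s_%d.png'%(n,z0),cv2.resize(c['color'][y0:y1,x0:x1,::-1],(500,450)))
print([robot.observe()[k].round(2) for k in('eef_pos','wrist_force')])
E
python3 chk.py 122
```

```text
scene 519 tilt/z [ 2.00000e-03 -1.00000e-03  1.22829e+02] circ [519.6 301.7  81.6] raycirc ((520.82763671875, 300.59771728515625), 81.91671752929688)
side 356 tilt/z [3.00000e-03 2.00000e-03 1.23751e+02] circ [515.7 299.2  82.4] raycirc ((517.1493530273438, 299.5257873535156), 82.64717102050781)
[array([517.27, 299.11, 166.79]), array([-0.26,  0.31, -4.09])]
```

Request:
send_rows(moves="10 0.3 -2.7 0 0 0 0;10 0 0 10 0 0 0;10 0 0 10 0 0 0;10 0 0 8 0 0 0;10 0 0 4 0 0 0;10 0 0 2 0 0 0;10 0 0 2 0 0 0;10 0 0 0 0 0 0")

```text
t: 13.15
eef_pos: [513.9, 297.0, 128.8]
eef_rot: [[-0.673, 0.74, -0.001], [0.74, 0.673, -0.0], [0.0, -0.001, -1.0]]
wrist_force: [0.0, 0.1, -3.8]
finger_gap: 18.0
gripper_force: 79.0
```

Already 4 mm inside without contact. Continue slowly.

Request:
send_rows(moves="10 0 0 2 0 0 0;10 0 0 2 0 0 0;10 0 0 2 0 0 0;10 0 0 0 0 0 0;10 0 0 0 0 0 0")

```text
t: 13.57
eef_pos: [513.9, 297.0, 123.2]
eef_rot: [[-0.673, 0.74, -0.0], [0.74, 0.673, -0.0], [0.0, -0.0, -1.0]]
wrist_force: [-0.5, 0.2, -4.4]
finger_gap: 18.5
gripper_force: 79.0
```

Request:
send_rows(moves="10 0 0 1 0 0 0;10 0 0 1 0 0 0;10 0 0 0 0 0 0;10 0 0 0 0 0 0")

```text
t: 13.9
eef_pos: [514.2, 297.2, 122.8]
eef_rot: [[-0.673, 0.74, 0.001], [0.74, 0.673, 0.001], [-0.0, 0.001, -1.0]]
wrist_force: [-2.9, -2.3, 5.1]
finger_gap: 18.5
gripper_force: 80.4
```

Request:
send_rows(moves="10 0 0 0.5 0 0 0;30 0 0 0 0 0 0;45 0 0 0 0 0 0;45 0 0 0 0 0 0;45 0 0 0 0 0 0;45 0 0 -15 0 0 0;60 -10 0 -30 0 0 0;85 -27 0 -35 0 0 0;85 -27 0 -35 0 0 0;85 0 0 0 0 0 0")

```text
t: 14.73
eef_pos: [560.8, 250.5, 239.6]
eef_rot: [[-0.67, 0.742, 0.014], [0.743, 0.67, 0.004], [-0.006, 0.013, -1.0]]
wrist_force: [0.1, 1.1, 0.4]
finger_gap: 84.9
gripper_force: 0.0
```

Request:
send_rows(moves="85 0 0 0 0 0 0;85 0 0 0 0 0 0")

```text
t: 14.9
eef_pos: [554.8, 251.9, 231.2]
eef_rot: [[-0.672, 0.74, -0.001], [0.74, 0.672, 0.0], [0.0, -0.0, -1.0]]
wrist_force: [0.8, 0.1, -1.3]
finger_gap: 84.8
gripper_force: 0.0
```

```bash
python3 - <<'E'
from look import *
c,P=look('w5.png',514,297.5,60)
H,S,V=hsvof(c);m=(H>105)&(H<125)&(S>120)&(abs(P[...,2]-79.5)<6)&(np.hypot(P[...,0]-514,P[...,1]-297)<85)
Q=P[m];print('plane',np.linalg.lstsq(np.c_[Q[:,:2]-[514,297],np.ones(len(Q))],Q[:,2],rcond=None)[0])
E
python3 chk.py 79
```

```text
tcp [554.8 251.9 231.2] y az 42.3
collar 2332 xy 515.4 301.7 size [51.8 51.8] ang(first side) 54.8 depth z [ 88.   99.3 100.6] mean [514.9 301.9  97.4]
knob 167 xy 516.1 299.2 size [17.  19.3] ang(first side) 42.2 depth z [ 96.3 125.2 126.7] mean [518.8 300.4 117.7]
 knobtop pts 123 [516.3 302.  125.7] ((515.9642944335938, 299.3865966796875), (16.281780242919922, 19.40887451171875), 39.618919372558594)
lid 22727 xy 515.9 301.8 size [158.2 158.5] ang(first side) 10.3 depth z [78.9 79.9 80.8] mean [511.4 306.8  79.1]
plane [ 6.36455782e-04 -3.79882606e-04  7.98812229e+01]
scene 500 tilt/z [4.00e-03 4.00e-03 7.96e+01] circ [515.1 299.3  82. ] raycirc ((517.214599609375, 299.8663024902344), 81.00138092041016)
side 367 tilt/z [-5.0000e-03  0.0000e+00  8.0813e+01] circ [514.5 298.   81.8] raycirc ((514.883056640625, 295.8428039550781), 81.9476547241211)
[array([553.61, 252.24, 229.82]), array([-0.31, -0.9 , -0.98])]
```

View pics/side_79.png

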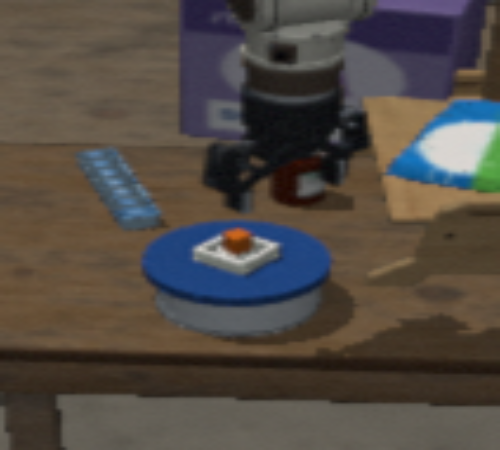

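The side view shows the lid level on the tin at (235,260). The bottle and organiser stand behind it, untouched. The arm has settled, so I look again for the collar.

```bash
python3 -c "
from look import *
look('w6.png',515,299,60);look('w7.png',515,299,60)"
```

```text
tcp [553.6 252.2 229.8] y az 42.3
collar 2359 xy 515.4 301.6 size [51.8 51.8] ang(first side) 54.8 depth z [ 88.8  99.3 100.6] mean [514.8 301.9  97.5]
knob 181 xy 516.4 299.4 size [17.4 20.1] ang(first side) 39.5 depth z [ 96.5 125.4 126.8] mean [518.9 299.9 118.4]
 knobtop pts 136 [516.5 301.1 125.7] ((516.0498657226562, 299.38836669921875), (16.897367477416992, 19.575801849365234), 39.52869415283203)
lid 22819 xy 515.6 301.6 size [157.8 158.9] ang(first side) 48.3 depth z [78.9 79.9 80.8] mean [511.4 306.8  79.2]
tcp [553.7 252.3 230. ] y az 42.3
collar 2345 xy 515.5 301.6 size [51.8 51.8] ang(first side) 54.8 depth z [ 88.2  99.3 100.6] mean [514.7 302.   97.4]
knob 185 xy 516.2 299.1 size [17.7 20.2] ang(first side) 38.1 depth z [ 96.5 125.3 126.6] mean [518.7 300.  118.4]
 knobtop pts 141 [516.4 301.3 125.6] ((515.8521728515625, 299.1172790527344), (17.285234451293945, 19.625713348388672), 38.29147720336914)
lid 22814 xy 515.7 301.7 size [158.1 158.8] ang(first side) 48.4 depth z [78.9 79.9 80.8] mean [511.5 306.8  79.2]
```

Request:
send_rows(moves="80 30.8 2 0 0 0 0;80 30.8 1.9 0 0 0 0;80 0 0 20 0 0 -6.3;80 0 0 30 0 0 -6.2;80 0 0 30 0 0 0;80 0 0 20 0 0 0;80 0 0 10 0 0 0;80 0 0 0 0 0 0;80 0 0 0 0 0 0;80 0 0 0 0 0 0", squeeze=60)

```text
t: 15.98
eef_pos: [517.4, 300.9, 123.3]
eef_rot: [[-0.817, 0.577, 0.002], [0.577, 0.817, 0.001], [-0.001, 0.002, -1.0]]
wrist_force: [-0.3, -0.1, -0.1]
finger_gap: 80.0
gripper_force: 0.0
```

```bash
python3 -c "
from look import *
look('w8.png',515,299,60);print(robot.observe()['wrist_force'])"
```

```text
tcp [517.4 300.9 123.3] y az 54.8
collar 4808 xy 514.1 302.5 size [51.8 54.4] ang(first side) 54.7 depth z [ 95.   99.2 100.5] mean [510.4 305.2  97.8]
knob 1418 xy 512.2 301.6 size [19.8 27.2] ang(first side) 42.1 depth z [113.  125.3 127.1] mean [513.2 301.2 121.3]
 knobtop pts 885 [513.5 300.1 126.1] ((514.3884887695312, 298.9801025390625), (19.666622161865234, 20.497644424438477), 41.068756103515625)
lid 38884 xy 515.6 302.7 size [156.9 159.4] ang(first side) 87.8 depth z [79.2 80.  80.7] mean [504.2 310.4  79.6]
[-1.10821791  0.25416774  0.06255196]
```

Request:
send_rows(moves="80 2 -1 10 0 0 0;80 0 0 8 0 0 0;80 0 0 6 0 0 0;70 0 0 0 0 0 0;60 0 0 0 0 0 0;57 0 0 0 0 0 0;40 0 0 0 0 0 0;40 0 0 0 0 0 0;40 0 0 0 0 0 0;40 0 0 0 0 0 0")

```text
t: 16.87
eef_pos: [514.6, 300.8, 98.4]
eef_rot: [[-0.817, 0.577, 0.001], [0.577, 0.817, 0.001], [-0.001, 0.001, -1.0]]
wrist_force: [0.8, 0.2, 2.3]
finger_gap: 50.3
gripper_force: 62.9
```

Request:
send_rows(moves="40 0 0 -2 0 0 0;40 0 0 -3 0 0 0;40 0 0 -5 0 0 0;40 0 0 -5 0 0 0;40 0 0 -5 0 0 0;40 0 0 0 0 0 0;40 0 0 0 0 0 0")

```text
t: 17.45
eef_pos: [514.5, 300.7, 118.4]
eef_rot: [[-0.817, 0.577, 0.001], [0.577, 0.817, 0.001], [-0.0, 0.001, -1.0]]
wrist_force: [-0.4, 0.2, -2.2]
finger_gap: 50.7
gripper_force: 62.5
```

```bash
python3 -c "
from look import *
look('w9.png',515,299,80)" ; python3 chk.py 99
```

```text
tcp [514.5 300.7 118.4] y az 54.8
collar 6087 xy 514.0 303.1 size [66.9 55.5] ang(first side) 54.7 depth z [114.7 119.5 120.6] mean [513.2 303.8 118.2]
scene 461 tilt/z [-1.0000e-03 -8.0000e-03  9.9114e+01] circ [517.6 299.2  81.8] raycirc ((519.2520751953125, 299.14306640625), 82.2417221069336)
side 338 tilt/z [ 8.0000e-03 -4.0000e-03  9.9868e+01] circ [511.8 297.2  80.7] raycirc ((513.455322265625, 295.71063232421875), 81.24713897705078)
[array([514.06, 300.51, 117.59]), array([-0.06,  0.02, -1.54])]Traceback (most recent call last):
  File "<string>", line 3, in <module>
    look('w9.png',515,299,80)
    ~~~~^^^^^^^^^^^^^^^^^^^^^
  File "look.py", line 8, in look
    m=rect(c,(H<18)&(S>150)&(r<25)&(P[...,2]>dz+50),66+dz,'knob')
  File "lid.py", line 6, in rect
    k,L,st,_=cv2.connectedComponentsWithStats(m);i=1+st[1:,4].argmax();p=np.argwhere(L==i)[:,::-1]
                                                     ~~~~~~~~~~~~~~~^^
ValueError: attempt to get argmax of an empty sequence
```

View pics/side_99.png

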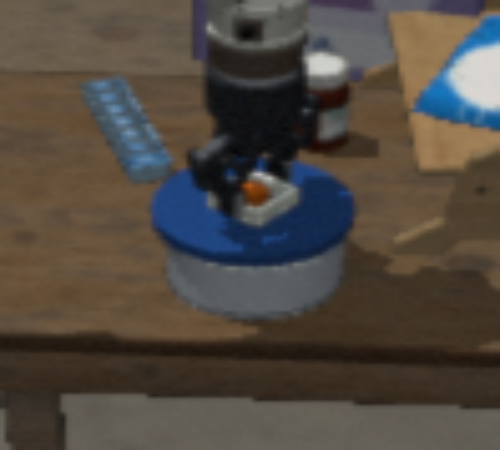

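The blue lid has risen 20 mm, it is level, and the knob stays down inside the collar at (253,192). The load is 1.5 N, so only the blue lid is lifted. I raise it the remaining 100 mm.

Request:
send_rows(moves="40 0 0 -6 0 0 0;40 0 0 -14 0 0 0;40 0 0 -20 0 0 0;40 0 0 -20 0 0 0;40 0 0 -20 0 0 0;40 0 0 -13 0 0 0;40 0 0 -6 0 0 0;40 0 0 -2 0 0 0;40 0 0 0 0 0 0;40 0 0 0 0 0 0")

```text
t: 18.43
eef_pos: [513.7, 300.2, 217.7]
eef_rot: [[-0.817, 0.577, -0.002], [0.577, 0.817, -0.001], [0.001, -0.002, -1.0]]
wrist_force: [-0.0, -0.3, -1.4]
finger_gap: 50.4
gripper_force: 62.7
```

Request:
send_rows(moves="40 0 0 0 0 0 0;40 0 0 0 0 0 0;40 0 0 0 0 0 0;40 0 0 0 0 0 0;40 0 0 0 0 0 0")

```text
t: 18.85
eef_pos: [514.1, 300.5, 218.5]
eef_rot: [[-0.817, 0.577, -0.001], [0.577, 0.817, -0.0], [0.0, -0.001, -1.0]]
wrist_force: [-0.6, -0.2, -0.7]
finger_gap: 50.7
gripper_force: 62.7
```

```bash
python3 chk.py 199
python3 - <<'E'
from look import *
a=cam('side')['color'][60:300,190:330,::-1];b=cam('scene')['color'][100:340,250:390,::-1]
cv2.imwrite('pics/end.png',cv2.resize(np.hstack([a,b]),(700,600)))
s=robot.observe();print(s['t'],np.abs(s['joint_velocities']).max())
E
```

```text
scene 516 tilt/z [1.00000e-03 2.00000e-03 1.99587e+02] circ [519.  301.2  82.1] raycirc ((519.5325927734375, 298.6470642089844), 81.6747055053711)
side 386 tilt/z [ 2.00000e-03 -2.00000e-03  2.00837e+02] circ [514.  297.9  82.8] raycirc ((513.0380249023438, 296.2044677734375), 82.44290924072266)
[array([514.15, 300.57, 218.68]), array([-0.54,  0.46, -2.29])]
19.05 0.0030347940989472843
```

View pics/end.png

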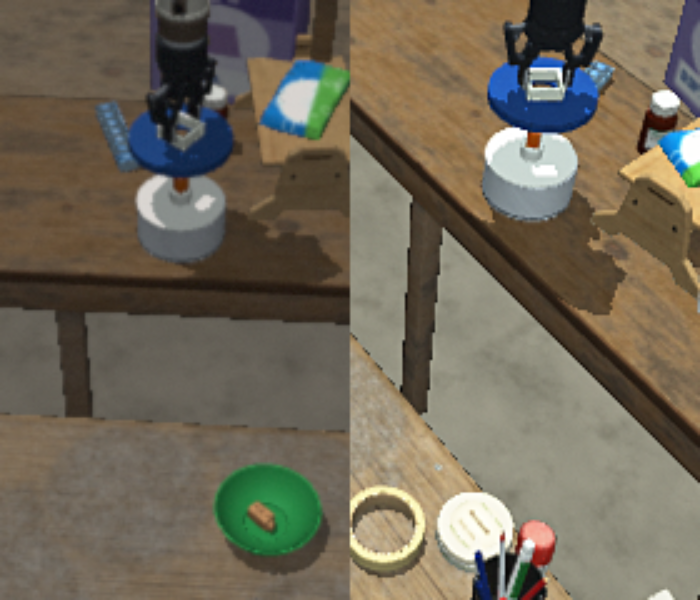

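The final picture shows the blue lid held level, 120 mm above where it sat (180,135). The white inner lid is seated on the tin with its knob (180,190), and the biscuit is in the bowl (262,515).

```bash
python3 -c "
from plant import robot
print(robot.sign_off())"
```

```text
the job is handed in; nothing more can be done
None
```

I signed the job off at about 19 s: the biscuit is in the bowl, the white inner lid is seated level on the tin, and the blue lid is held still and level about 12 cm above where it sat; the bottle and organiser look untouched, though I took no fresh picture of the jar and carton at the end.

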